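# Clamp the staining tray on the orbital shaker

## Task

The steel staining tray was set down on the orbital shaker with its far end riding up on the rear clamping bar. Hook it behind its far lip and draw it towards you until it lies flat on the deck between the two bars, then pull the rear bar up behind it until the tray is held firmly, the sprung front bar pushed in about half of its travel. Go gently, keep the jars in the tray standing and leave everything else on the bench where it is.

Things in the scene. Friction and masses are not known exactly. Their poses are not given: they have to be found in the camera images.
- deck (a point): Middle of the upper face of the shaker's aluminium deck plate (330 x 300 mm, level, 100 mm above the bench); x points away from the robot to the rear, y left along the bars, z up. Fixed. Side rails 18 mm high run along x at y = +-141 mm. Two clamping bars cross from rail to rail: black rubber round tubes, 14 mm thick, 252 mm long, axis 11 mm above the deck.
- shaker: The white orbital shaker, origin on the bench under the deck's middle. Its front bar, on the robot's side, is NOT measured: clamped with its axis at any x from -140 to -100 mm in the deck's frame when free. It is sprung: pushed towards the robot it gives with 1.5 N per mm from zero and stops hard after 8 mm (12 N).
- rear_bar: The rear bar; origin on its axis at mid-length, axes as the deck's. Slides only along the deck's x, from +130 mm (rear end) to +10 mm, stiffly: about 12 N moves it anywhere, and it stays where left (the front spring cannot push it back). Starts within 8 mm of the rear end, under the tray. End blocks with knobs, up to 35 mm above the deck, sit on the rails beyond 126 mm either side.
- tray: Thin-walled steel tray, 180 (x) x 150 (y) x 46 mm high, walls and floor 4 mm; a flat lip, 8 mm wide and 4 mm thick, runs outwards round its top. Origin: centre of its underside; x to its far wall, z up. About 0.5 kg; slides with 2 to 4.5 N. Starts tilted by 0.12 rad, far end up on the rear bar. Over 20 N from fingers or 16 N from the bar harms it; the bar should hold it with 4 to 10 N.
- far_lip (a point): The middle of the outer edge of the tray's far lip, half-way up the lip's thickness (44 mm above the underside, 98 mm along the tray's x from its origin); axes as the tray's. At the start the far wall stands about 12 to 40 mm beyond the rear bar's axis.
- jar_a_mid (a point): A closed glass jar standing in the tray, 42 mm across, 58 mm high; this point is its centre, z up. It must stay standing.
- jar_b_mid (a point): A second jar, the same.
- tube_rack: Bystander: orange tube rack with tubes, 100 x 210 x 90 mm, left of the shaker; origin centre of its underside.
- tip_box: Bystander: blue box of pipette tips, 85 x 122 x 77 mm, right of the shaker; origin centre of its underside.
- beaker: Bystander: glass beaker, 72 mm across, 88 mm high, right of the shaker; origin centre of its underside.
- reagent: Bystander: glass bottle, 72 mm across, 145 mm high, at the left rear; origin centre of its underside.
- pipette: Bystander: pipette lying at the right, beyond the beaker, about 240 mm long; origin under its middle.
Not all that is in view belongs to the job. Leave any orange or purple look-alike of the part that bears jar_a_mid alone.

How it is judged:
On the way:
1. the tray has come down off the rear bar and lies flat on the deck (z of tray in the frame of deck below 0.002 m and angle between tray's own z axis and vertical below 0.02 rad), for 0.2 s.
At the end, for the whole second after the job is handed in: The tray lies flat on the deck (within 2 mm and 0.02 rad), square to the bars (0.05 rad), in front of the rear bar and at rest; the rear bar by itself presses on it with 4 to 10 N; both jars stand upright in it (all of step 1 and contact force between tray and rear_bar between 4 and 10 N and angle between the x axis of tray and the x axis of deck, either way round below 0.05 rad and x of tray in the frame of rear_bar below -0.09 m and linear speed of tray below 0.01 m/s and angle between each of jar_a_mid, jar_b_mid's own z axis and vertical below 0.1 rad); the robot touches nothing.
It fails at once if the tray is pressed by the fingers with more than 20 N (contact force between the fingers and tray above 20 N).
It fails at once if the rear bar squeezes the tray with more than 16 N (the front bar driven hard against its end) (contact force between tray and rear_bar above 16 N).
It fails at once if a jar in the tray tips over (angle between any of jar_a_mid, jar_b_mid's own z axis and vertical above 0.5 rad).
It fails at once if something else on the bench is moved by more than 30 mm (distance of any of tube_rack, tip_box, beaker, reagent, pipette from where it was at the start of the episode above 0.03 m).
It also fails if it takes over 61 s, if anything falls off the work surface, if the arm or the gripper's body presses on something with over 40 N, if the wrist force passes 120 N, or if a joint passes its speed limit or range.

## Robot

A 6-joint arm with a two-finger parallel gripper is mounted at the origin on the work surface. World frame = base frame: x ahead of the robot, y to its left, z up, the work surface at z = 0. Lengths are in m, angles in rad, forces in N, time in s.
With the tool pointing down it reaches from about 0.3 to 0.825 m from the base axis. Payload 5.4 kg.
Tool frame: the origin (TCP) lies midway between the tips of the shut fingers; the grasp point (between the pads) lies grip_point_offset behind it (grip_point_offset is the distance from the TCP to the grasp point, in m); z points along the fingers, y is the line along which they close (so a half turn about z gives the same grasp; the last joint's range is limited). The gripper opens to 92 mm and grips with 3 to 60 N. Pads are 20 mm wide; open, the fingers measure 128 mm over their backs; the gripper's body (75 mm by 189 mm) begins 69 mm behind the grasp point.
Start: joints at [-1.481, 0.158, 1.597, -0, 1.386, -0.21], TCP at [0.17, -0.549, 0.186] pointing down, gripper open.
Joint ranges: [-2.91, 2.91], [-0.94, 2.29], [0.18, 2.7], [-1.29, 4.43], [0.17, 2.64], [-3, 3]. Speed limits (rad/s): [2.57, 2.57, 3.14, 3.14, 3.14, 3.14].

## Interface

Orientations are given as a unit quaternion [w, x, y, z].
In Python, from rig import read_state, get_image, camera_model, hand_in, grip_point_offset gives the robot as it stands.
- The arm moves only by the tool play_rows, never from a script. Its argument "series" is a list of rows, each an object of numbers: "wx", "wy", "wz": the turn, a rotation vector about the tool's x, y, z in degrees; "x", "y", "z": the shift along the tool's x, y, z in mm; "jaw": the finger opening in mm, from 0 to 91.9. A call has exactly 8 rows; each row is the pose to reach, as a shift and turn from the pose commanded when the call began, along the tool's axes at that moment; what a row does not reach only later rows make up. A row lasts 1/12 s, in which the tool goes at most 41.7 mm and 7.16 degrees, less where a joint would pass 70% of its speed; a pose out of reach is approached as far as the arm can. A call with a gripper value outside its range is refused whole. The fingers move at their own pace and stop on an object; "force" is the grip in N (left out, the last holds). Time passes only in rows, so rows that repeat a pose let the fingers close, or fill a call up. It gives the time, the measured TCP pose, the force, the opening and the grip force at its end, in the units of the state.
- read_state(): the state, without advancing time (a new reading comes with each control period).
- get_image(name): name is "side" or "top" or "wrist"; returns the picture (420x560x3 uint8, red, green, blue); there is no depth.
- camera_model(name): a dict with "fovy" (degrees; the focal length in pixels is half the picture's height over the tangent of half this angle, whatever the lens; pixels are square), "cx", "cy" (the principal point, pixels), "T" (4x4, takes a point from camera to world coordinates). Camera axes: x right, y down, z forward; pixel columns grow to the right and rows downward; lengths in m; the calibration is good to about 2 mm. The wrist camera is an equidistant fisheye: a pixel r from the principal point sees the ray r / f radians off the axis. A picture is of the moment at which its call begins: read the wrist's pose just before it. camera_model takes no time and is no camera call; for the wrist camera it gives the pose at the moment of the call.
- hand_in(): hands the job in; it is judged then, once.
The state is a dict: "t": time; "joint_positions": joint angles; "joint_vel": joint speeds; "joint_torque": joint torques, N m; "tool_pos": TCP position; "tool_rot": TCP orientation; "wrist_force": force on the tool from outside, world axes, zero at the start; "wrist_torque": the same for the moment, N m; "width": finger opening in m; "grasp_force": force on a finger pad.
Only numpy, scipy, OpenCV 4.12 (cv2) and the standard library are available. Lean on these libraries where they do the work, as an engineer would, in place of code of your own. Each camera call takes 0.05 s, during which the arm holds its last target. There are 200 camera calls.

## Working session

There is one attempt and no reset: what is moved stays moved. The work goes in short steps, Python scripts to look and compute and a tool call to move; the robot and the scene stay as the last step left them, time stands still between calls to the robot, and variables do not carry over. Pictures are saved under pics/ and viewed, at most 10 in all, crops included, and the job is handed in when it is done.

Besides the shell and the picture viewer there is one more tool, called as a command line: name --argument value ..., lists and objects as JSON in quotes. play_rows: Moves the arm, as the interface text tells. Its arguments: {"type":"object","properties":{"series":{"type":"array"},"force":{"type":"number"}},"required":["series"]}

```bash
mkdir -p pics; ls; python3 - <<'E'
from rig import *
import cv2, numpy as np
s=read_state(); print(s, grip_point_offset)
for n in ["side","top"]:
    m=camera_model(n); print(n,m['fovy'],m['cx'],m['cy'],np.round(m['T'],4).tolist())
    cv2.imwrite(f"pics/{n}0.png",get_image(n)[:,:,::-1])
E
```

```text
pics
{'t': 0.0, 'joint_positions': array([-1.48110327e+00,  1.59051176e-01,  1.59820451e+00,  5.55195142e-06,
        1.38616135e+00, -2.10063503e-01]), 'joint_vel': array([-0.00048896, -0.00097296,  0.00182822,  0.00102603,  0.00182822,
        0.00202043]), 'joint_torque': array([ 8.40641860e-05, -3.85578704e+01, -3.22101367e+01,  7.00937142e-02,
        3.79367452e-02, -1.72296145e-04]), 'tool_pos': array([ 0.16973196, -0.5486905 ,  0.18463164]), 'tool_rot': array([-9.10377691e-04,  9.88788925e-01,  1.49317210e-01,  5.75908128e-05]), 'wrist_force': array([0.15561863, 0.57336788, 0.52366159]), 'wrist_torque': array([-0.02541234, -0.01643021,  0.01411079]), 'grasp_force': 0.0, 'width': 0.09178657669888828} 0.0187
side 52.61341046847903 274.2617792687385 209.05326395895125 [[-0.8569, -0.3009, 0.4185, 0.0056], [-0.5154, 0.4829, -0.7079, 0.9351], [0.0109, -0.8223, -0.5689, 0.8989], [0.0, 0.0, 0.0, 1.0]]
top 43.31449125795615 277.00998237274956 199.5535545708176 [[-0.0189, -0.9953, 0.0954, 0.4055], [-0.9996, 0.0209, 0.0194, -0.053], [-0.0213, -0.095, -0.9952, 1.7354], [0.0, 0.0, 0.0, 1.0]]
```

View pics/side0.png

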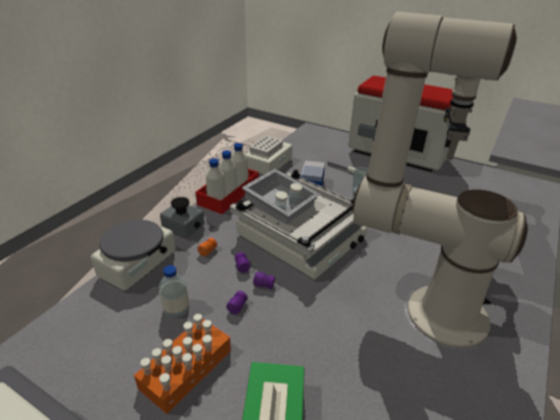

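```bash
python3 - <<'E'
import cv2
a=cv2.imread('pics/top0.png'); c=a[50:310,130:430]
cv2.imwrite('pics/top0c.png',cv2.resize(c,None,fx=2.3,fy=2.3,interpolation=cv2.INTER_CUBIC))
E
```

```text
(no output)
```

View pics/top0c.png

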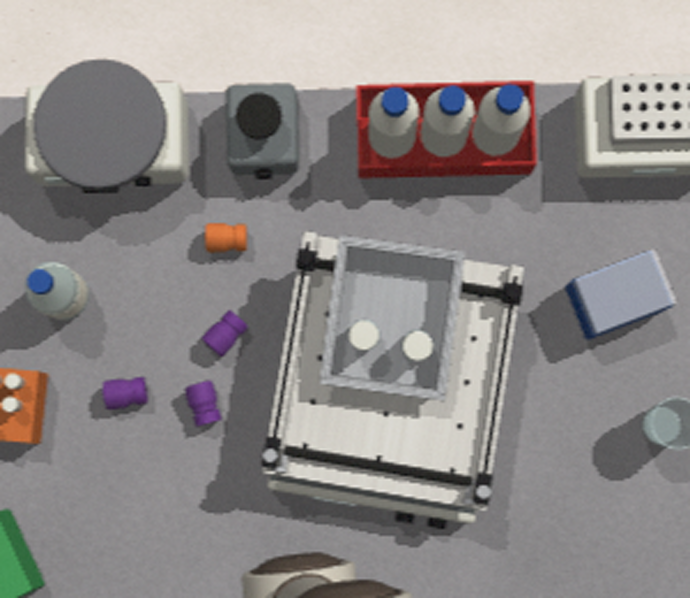

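The side view shows the tray with two white-capped jars, the grey end on the rear bar. In the top crop, the far lip runs (339,239)-(464,252) and the near lip (321,384)-(441,397). The front bar runs (287,452)-(468,481), and the rear bar's ends are near (309,258) and (511,291). The red bottle rack lies behind.

```bash
cat > h.py <<'E'
import numpy as np
from rig import *
def cast(n,u,v,z):
    m=camera_model(n); f=210/np.tan(np.radians(m['fovy']/2)); T=m['T']
    d=T[:3,:3]@np.array([(u-m['cx'])/f,(v-m['cy'])/f,1]); o=T[:3,3]
    return o+d*(z-o[2])/d[2]
E
python3 - <<'E'
from h import *
P=dict(fbL=(287,452,.111),fbR=(468,481,.111),blkL=(309,258,.135),blkR=(511,291,.135),rbR1=(463,287,.111),rbR2=(500,294,.111),rbL=(318,263,.111),
 lipFL=(339,239,.167),lipFR=(464,252,.167),lipNL=(321,384,.146),lipNR=(441,397,.146),jA=(364,334,.17),jB=(417,346,.17),
 dkFL=(270,485,.1),dkFR=(473,519,.1),dkRL=(305,235,.1),dkRR=(522,267,.1),rack=(358,176,.05),rackR=(533,168,.05),bot=(452,150,.1))
for k,(u,v,z) in P.items(): print(k,np.round(cast('top',u/2.3+130,v/2.3+50,z)*1000,0))
E
```

```text
fbL [418.  50. 111.]
fbR [ 375. -190.  111.]
blkL [675.  15. 135.]
blkR [ 625. -252.  135.]
rbR1 [ 635. -191.  111.]
rbR2 [ 624. -240.  111.]
rbL [672.   4. 111.]
lipFL [694. -26. 167.]
lipFR [ 673. -189.  167.]
lipNL [506.   1. 146.]
lipNR [ 486. -155.  146.]
jA [568. -56. 170.]
jB [ 551. -124.  170.]
dkFL [375.  74. 100.]
dkFR [ 325. -196.  100.]
dkRL [712.  21. 100.]
dkRR [ 662. -272.  100.]
rack [804. -53.  50.]
rackR [ 810. -299.   50.]
bot [ 826. -182.  100.]
```

play_rows --series '[{"z": -40}, {"z": -75, "x": 20, "y": -8}, {"z": -85, "x": 55, "y": -22, "wz": 5}, {"z": -85, "x": 90, "y": -36, "wz": 10}, {"z": -85, "x": 125, "y": -50, "wz": 15}, {"z": -85, "x": 160, "y": -65, "wz": 20}, {"z": -85, "x": 195, "y": -79, "wz": 25}, {"z": -85, "x": 230, "y": -93, "wz": 27.5}]'

```text
invalid input
```

play_rows --series '[{"wx": 0, "wy": 0, "wz": 0, "x": 0, "y": 0, "z": -40, "jaw": 91}, {"wx": 0, "wy": 0, "wz": 0, "x": 20, "y": -8, "z": -75, "jaw": 91}, {"wx": 0, "wy": 0, "wz": 5, "x": 55, "y": -22, "z": -85, "jaw": 91}, {"wx": 0, "wy": 0, "wz": 10, "x": 90, "y": -36, "z": -85, "jaw": 91}, {"wx": 0, "wy": 0, "wz": 15, "x": 125, "y": -50, "z": -85, "jaw": 91}, {"wx": 0, "wy": 0, "wz": 20, "x": 160, "y": -65, "z": -85, "jaw": 91}, {"wx": 0, "wy": 0, "wz": 25, "x": 195, "y": -79, "z": -85, "jaw": 91}, {"wx": 0, "wy": 0, "wz": 27.5, "x": 230, "y": -93, "z": -85, "jaw": 91}]'

```text
t: 0.77
tool_pos: [0.3631, -0.3909, 0.2702]
tool_rot: [-0.0, 0.996, -0.092, -0.0]
wrist_force: [0.4, -0.2, 0.9]
width: 0.0907
grasp_force: 0.0
```

play_rows --series '[{"wx": 0, "wy": 0, "wz": 0, "x": 26, "y": -30, "z": 0, "jaw": 91}, {"wx": 0, "wy": 0, "wz": 0, "x": 52, "y": -61, "z": 0, "jaw": 91}, {"wx": 0, "wy": 0, "wz": 0, "x": 78, "y": -91, "z": 0, "jaw": 91}, {"wx": 0, "wy": 0, "wz": 0, "x": 104, "y": -122, "z": 0, "jaw": 91}, {"wx": 0, "wy": 0, "wz": 0, "x": 130, "y": -152, "z": 0, "jaw": 91}, {"wx": 0, "wy": 0, "wz": 0, "x": 156, "y": -183, "z": 0, "jaw": 91}, {"wx": 0, "wy": 0, "wz": 0, "x": 182, "y": -213, "z": 0, "jaw": 91}, {"wx": 0, "wy": 0, "wz": 0, "x": 208, "y": -244, "z": 0, "jaw": 91}]'

```text
t: 1.43
tool_pos: [0.6115, -0.1881, 0.27]
tool_rot: [-0.0, 0.996, -0.09, -0.0]
wrist_force: [-0.2, -1.3, -0.1]
width: 0.0911
grasp_force: 0.0
```

play_rows --series '[{"wx": 0, "wy": 0, "wz": 0, "x": 20, "y": -24, "z": 0, "jaw": 91}, {"wx": 0, "wy": 0, "wz": 0, "x": 40, "y": -48, "z": 0, "jaw": 91}, {"wx": 0, "wy": 0, "wz": 0, "x": 60, "y": -72, "z": 0, "jaw": 91}, {"wx": 0, "wy": 0, "wz": 0, "x": 79, "y": -92, "z": 0, "jaw": 91}, {"wx": 0, "wy": 0, "wz": 0, "x": 79, "y": -92, "z": 0, "jaw": 91}, {"wx": 0, "wy": 0, "wz": 0, "x": 79, "y": -92, "z": 0, "jaw": 91}, {"wx": 0, "wy": 0, "wz": 0, "x": 79, "y": -92, "z": 0, "jaw": 91}, {"wx": 0, "wy": 0, "wz": 0, "x": 79, "y": -92, "z": 0, "jaw": 91}]'

```text
t: 2.1
tool_pos: [0.7039, -0.1145, 0.2707]
tool_rot: [0.0, 0.996, -0.091, -0.0]
wrist_force: [-0.4, -0.3, 0.7]
width: 0.091
grasp_force: 0.0
```

```bash
cat >> h.py <<'E'
def wcast(m,u,v,z):
    f=210/np.tan(np.radians(m['fovy']/2)); a,b=u-m['cx'],v-m['cy']; r=np.hypot(a,b)+1e-9; th=r/f
    d=m['T'][:3,:3]@np.array([a/r*np.sin(th),b/r*np.sin(th),np.cos(th)]); o=m['T'][:3,3]
    return o+d*(z-o[2])/d[2]
def wproj(m,p):
    f=210/np.tan(np.radians(m['fovy']/2)); c=m['T'][:3,:3].T@(np.array(p)-m['T'][:3,3]); rho=np.hypot(c[0],c[1]); th=np.arctan2(rho,c[2])
    return np.array([m['cx'],m['cy']])+c[:2]/rho*f*th
E
python3 - <<'E'
from h import *
import cv2, pickle
m=camera_model('wrist'); im=get_image('wrist'); pickle.dump(m,open('m1.pkl','wb'))
print(read_state()['tool_pos'],np.round(m['T'],3).tolist(),m['fovy'])
cv2.imwrite('pics/w1.png',im[:,:,::-1])
for p in [(.6835,-.1075,.167),(.705,-.112,.13)]: print(wproj(m,p))
E
```

```text
[ 0.70393778 -0.11451946  0.27094744] [[-0.181, -0.941, -0.287, 0.785], [-0.983, 0.174, 0.052, -0.129], [0.001, 0.291, -0.957, 0.469], [0.0, 0.0, 0.0, 1.0]] 65.70646984690485
[269.16993268 224.57960629]
[269.85258189 194.01214295]
```

View pics/w1.png

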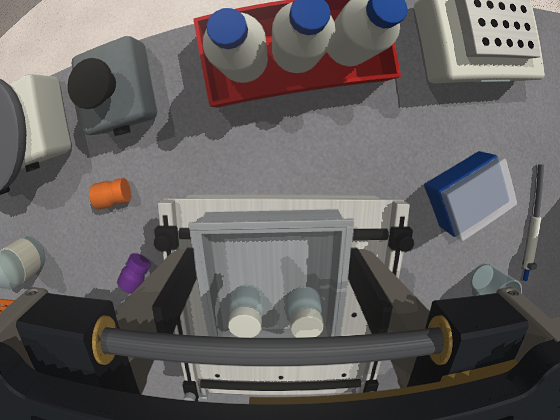

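```bash
python3 - <<'E'
import cv2
a=cv2.imread('pics/w1.png')[185:275,150:420]
cv2.imwrite('pics/w1c.png',cv2.resize(a,None,fx=2.9,fy=2.9,interpolation=cv2.INTER_CUBIC))
E
```

```text
(no output)
```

View pics/w1c.png

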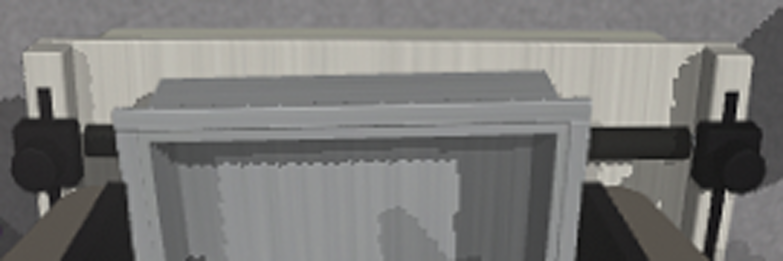

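The crop shows the lip's rear edge from (115,108) to (590,98), the bar centre at (100,140) and (640,142), and the deck's rear edge along row ~43.

```bash
python3 - <<'E'
from h import *
import pickle
m=pickle.load(open('m1.pkl','rb'))
for k,u,v,z in [('lipL',115,108,.165),('lipR',590,98,.165),('barL',100,140,.113),('barR',640,142,.113),('dkL',38,42,.1),('dkR',740,45,.1)]:
    print(k,np.round(wcast(m,150+u/2.9,185+v/2.9,z)*1000,1))
E
```

```text
lipL [699.6 -28.8 165. ]
lipR [ 673.3 -191.7  165. ]
barL [672.6  -1.8 113. ]
barR [ 630.9 -222.   113. ]
dkL [715.7  18.5 100. ]
dkR [ 660.6 -274.7  100. ]
```

play_rows --series '[{"wx": 0, "wy": 0, "wz": 0, "x": 4, "y": 0, "z": 20, "jaw": 91}, {"wx": 0, "wy": 0, "wz": 0, "x": 4, "y": 0, "z": 45, "jaw": 91}, {"wx": 0, "wy": 0, "wz": 0, "x": 4, "y": 0, "z": 70, "jaw": 91}, {"wx": 0, "wy": 0, "wz": 0, "x": 4, "y": 0, "z": 95, "jaw": 91}, {"wx": 0, "wy": 0, "wz": 0, "x": 4, "y": 0, "z": 115, "jaw": 91}, {"wx": 0, "wy": 0, "wz": 0, "x": 4, "y": 0, "z": 130, "jaw": 91}, {"wx": 0, "wy": 0, "wz": 0, "x": 4, "y": 0, "z": 140, "jaw": 91}, {"wx": 0, "wy": 0, "wz": 0, "x": 4, "y": 0, "z": 142, "jaw": 91}]'

```text
t: 2.82
tool_pos: [0.7069, -0.1145, 0.1264]
tool_rot: [-0.0, 0.996, -0.091, -0.002]
wrist_force: [-0.0, 0.7, -0.3]
width: 0.0911
grasp_force: 0.0
```

play_rows --series '[{"wx": 0, "wy": 0, "wz": 0, "x": -2, "y": 0, "z": 0, "jaw": 91}, {"wx": 0, "wy": 0, "wz": 0, "x": -4, "y": 0, "z": 0, "jaw": 91}, {"wx": 0, "wy": 0, "wz": 0, "x": -6, "y": 0, "z": 0, "jaw": 91}, {"wx": 0, "wy": 0, "wz": 0, "x": -8, "y": 0, "z": 0, "jaw": 91}, {"wx": 0, "wy": 0, "wz": 0, "x": -10, "y": 0, "z": 0, "jaw": 91}, {"wx": 0, "wy": 0, "wz": 0, "x": -12, "y": 0, "z": 0, "jaw": 91}, {"wx": 0, "wy": 0, "wz": 0, "x": -14, "y": 0, "z": 0, "jaw": 91}, {"wx": 0, "wy": 0, "wz": 0, "x": -16, "y": 0, "z": 0, "jaw": 91}]'

```text
t: 3.48
tool_pos: [0.6932, -0.1116, 0.129]
tool_rot: [0.0, 0.996, -0.09, 0.001]
wrist_force: [2.5, -2.3, -1.3]
width: 0.0907
grasp_force: 1.3
```

play_rows --series '[{"wx": 0, "wy": 0, "wz": 0, "x": -2, "y": 0, "z": 0, "jaw": 91}, {"wx": 0, "wy": 0, "wz": 0, "x": -4, "y": 0, "z": 0, "jaw": 91}, {"wx": 0, "wy": 0, "wz": 0, "x": -6, "y": 0, "z": 0, "jaw": 91}, {"wx": 0, "wy": 0, "wz": 0, "x": -8, "y": 0, "z": 0, "jaw": 91}, {"wx": 0, "wy": 0, "wz": 0, "x": -10, "y": 0, "z": 0, "jaw": 91}, {"wx": 0, "wy": 0, "wz": 0, "x": -12, "y": 0, "z": 0, "jaw": 91}, {"wx": 0, "wy": 0, "wz": 0, "x": -14, "y": 0, "z": 0, "jaw": 91}, {"wx": 0, "wy": 0, "wz": 0, "x": -16, "y": 0, "z": 0, "jaw": 91}]'

```text
t: 4.15
tool_pos: [0.6769, -0.1083, 0.1286]
tool_rot: [-0.0, 0.996, -0.09, 0.0]
wrist_force: [2.2, 0.1, -2.0]
width: 0.0909
grasp_force: 1.3
```

play_rows --series '[{"wx": 0, "wy": 0, "wz": 0, "x": -2, "y": 0, "z": 0, "jaw": 91}, {"wx": 0, "wy": 0, "wz": 0, "x": -4, "y": 0, "z": 0, "jaw": 91}, {"wx": 0, "wy": 0, "wz": 0, "x": -6, "y": 0, "z": 0, "jaw": 91}, {"wx": 0, "wy": 0, "wz": 0, "x": -8, "y": 0, "z": 0, "jaw": 91}, {"wx": 0, "wy": 0, "wz": 0, "x": -10, "y": 0, "z": 0, "jaw": 91}, {"wx": 0, "wy": 0, "wz": 0, "x": -12, "y": 0, "z": 0, "jaw": 91}, {"wx": 0, "wy": 0, "wz": 0, "x": -14, "y": 0, "z": 0, "jaw": 91}, {"wx": 0, "wy": 0, "wz": 0, "x": -16, "y": 0, "z": 0, "jaw": 91}]'

```text
t: 4.82
tool_pos: [0.6611, -0.1055, 0.1286]
tool_rot: [0.0, 0.996, -0.09, -0.0]
wrist_force: [2.0, -1.0, -1.5]
width: 0.0912
grasp_force: 1.3
```

```bash
python3 - <<'E'
from h import *
import cv2
m=camera_model('wrist'); im=get_image('wrist'); print(read_state()['tool_pos'])
cv2.imwrite('pics/w2.png',cv2.resize(im[120:420,130:430,::-1],None,fx=2,fy=2))
E
```

```text
[ 0.66081071 -0.10541349  0.12855494]
```

View pics/w2.png

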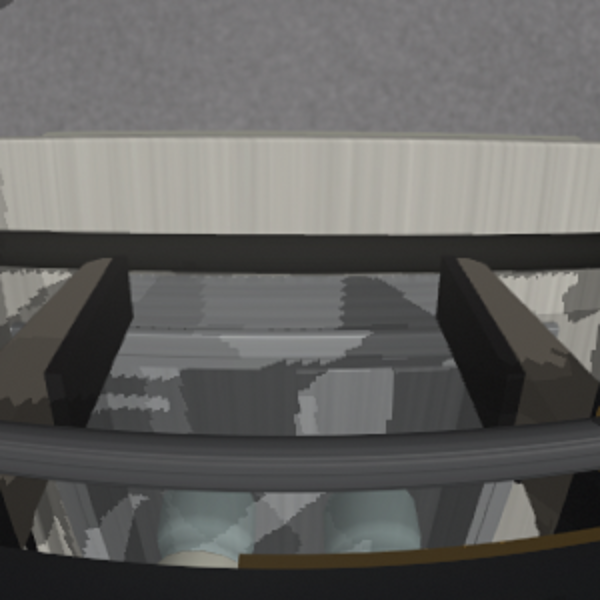

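play_rows --series '[{"wx": 0, "wy": 0, "wz": 0, "x": -2, "y": 0, "z": 0, "jaw": 91}, {"wx": 0, "wy": 0, "wz": 0, "x": -4, "y": 0, "z": 0, "jaw": 91}, {"wx": 0, "wy": 0, "wz": 0, "x": -6, "y": 0, "z": 0, "jaw": 91}, {"wx": 0, "wy": 0, "wz": 0, "x": -8, "y": 0, "z": 0, "jaw": 91}, {"wx": 0, "wy": 0, "wz": 0, "x": -10, "y": 0, "z": 0, "jaw": 91}, {"wx": 0, "wy": 0, "wz": 0, "x": -12, "y": 0, "z": 0, "jaw": 91}, {"wx": 0, "wy": 0, "wz": 0, "x": -14, "y": 0, "z": 0, "jaw": 91}, {"wx": 0, "wy": 0, "wz": 0, "x": -16, "y": 0, "z": 0, "jaw": 91}]'

```text
t: 5.53
tool_pos: [0.6454, -0.1026, 0.1286]
tool_rot: [-0.0, 0.996, -0.09, -0.0]
wrist_force: [3.2, -0.2, -0.8]
width: 0.0911
grasp_force: 1.3
```

play_rows --series '[{"wx": 0, "wy": 0, "wz": 0, "x": -2, "y": 0, "z": 0, "jaw": 91}, {"wx": 0, "wy": 0, "wz": 0, "x": -4, "y": 0, "z": 0, "jaw": 91}, {"wx": 0, "wy": 0, "wz": 0, "x": -6, "y": 0, "z": 0, "jaw": 91}, {"wx": 0, "wy": 0, "wz": 0, "x": -8, "y": 0, "z": 0, "jaw": 91}, {"wx": 0, "wy": 0, "wz": 0, "x": -10, "y": 0, "z": 0, "jaw": 91}, {"wx": 0, "wy": 0, "wz": 0, "x": -10, "y": 0, "z": 0, "jaw": 91}, {"wx": 0, "wy": 0, "wz": 0, "x": -8, "y": 0, "z": 0, "jaw": 91}, {"wx": 0, "wy": 0, "wz": 0, "x": -6, "y": 0, "z": 0, "jaw": 91}]'

```text
t: 6.2
tool_pos: [0.6394, -0.1015, 0.1286]
tool_rot: [-0.0, 0.996, -0.09, -0.001]
wrist_force: [-0.5, 0.4, 0.1]
width: 0.0913
grasp_force: 0.0
```

```bash
python3 - <<'E'
from h import *
import cv2
im=get_image('wrist'); im2=get_image('side'); print(read_state()['tool_pos'])
a=cv2.resize(im[120:420,130:430,::-1],(400,400)); b=cv2.resize(im2[150:270,225:365,::-1],(400,343)); 
cv2.imwrite('pics/w3.png',np.hstack([a,np.vstack([b,np.zeros((57,400,3),np.uint8)])]))
E
```

```text
[ 0.63958506 -0.10161916  0.12861699]
```

View pics/w3.png

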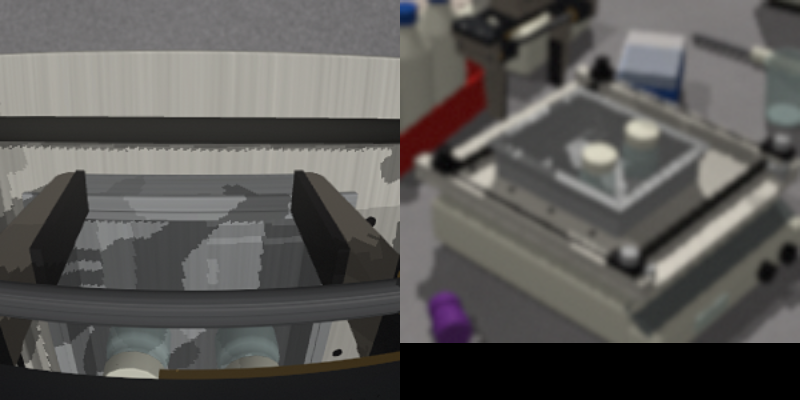

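The tray is down in front of the bar, with both white-capped jars standing. Next the fingers go over the bar and down behind it.

play_rows --series '[{"wx": 0, "wy": 0, "wz": 0, "x": 6, "y": 2, "z": -2, "jaw": 91}, {"wx": 0, "wy": 0, "wz": 0, "x": 14, "y": 6, "z": -4, "jaw": 91}, {"wx": 0, "wy": 0, "wz": 0, "x": 24, "y": 10, "z": -4, "jaw": 91}, {"wx": 0, "wy": 0, "wz": 0, "x": 34, "y": 15, "z": -4, "jaw": 91}, {"wx": 0, "wy": 0, "wz": 0, "x": 40, "y": 15, "z": -2, "jaw": 91}, {"wx": 0, "wy": 0, "wz": 0, "x": 41, "y": 15, "z": 0, "jaw": 91}, {"wx": 0, "wy": 0, "wz": 0, "x": 41, "y": 15, "z": 0, "jaw": 91}, {"wx": 0, "wy": 0, "wz": 0, "x": 41, "y": 15, "z": 0, "jaw": 91}]'

```text
t: 6.97
tool_pos: [0.6768, -0.1232, 0.128]
tool_rot: [-0.0, 0.996, -0.09, -0.001]
wrist_force: [-0.4, 0.2, 0.5]
width: 0.091
grasp_force: 0.0
```

```bash
python3 - <<'E'
from h import *
import cv2
im=get_image('wrist'); print(read_state()['tool_pos'])
cv2.imwrite('pics/w4.png',cv2.resize(im[120:420,130:430,::-1],None,fx=2,fy=2))
E
```

```text
[ 0.67693597 -0.12328042  0.12833063]
```

View pics/w4.png

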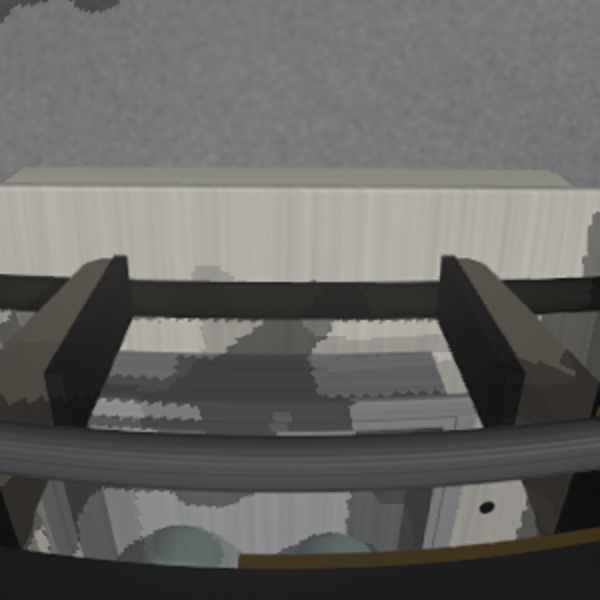

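```bash
python3 - <<'E'
from h import *
m=camera_model('wrist'); p=read_state()['tool_pos']; ex=np.array([.983,-.185,0])
for r,z in [(281,.111),(299,.114),(317,.111)]:
    q=wcast(m,280,120+r/2,z); print(r,np.round(q,4),(q-p)@ex*1000)
E
```

```text
281 [ 0.6567 -0.125   0.111 ] -19.563753733838467
299 [ 0.6509 -0.124   0.114 ] -25.459009488363588
317 [ 0.6419 -0.1225  0.111 ] -34.606127803138
```

play_rows --series '[{"wx": 0, "wy": 0, "wz": 0, "x": 0, "y": 0, "z": 6, "jaw": 91}, {"wx": 0, "wy": 0, "wz": 0, "x": 0, "y": 0, "z": 12, "jaw": 91}, {"wx": 0, "wy": 0, "wz": 0, "x": 0, "y": 0, "z": 18, "jaw": 91}, {"wx": 0, "wy": 0, "wz": 0, "x": 0, "y": 0, "z": 21, "jaw": 91}, {"wx": 0, "wy": 0, "wz": 0, "x": -3, "y": 0, "z": 21, "jaw": 91}, {"wx": 0, "wy": 0, "wz": 0, "x": -5, "y": 0, "z": 21, "jaw": 91}, {"wx": 0, "wy": 0, "wz": 0, "x": -7, "y": 0, "z": 21, "jaw": 91}, {"wx": 0, "wy": 0, "wz": 0, "x": -8, "y": 0, "z": 21, "jaw": 91}]'

```text
t: 7.68
tool_pos: [0.6694, -0.1223, 0.1081]
tool_rot: [0.0, 0.996, -0.09, 0.0]
wrist_force: [-1.0, -0.1, 0.8]
width: 0.0908
grasp_force: 0.0
```

play_rows --series '[{"wx": 0, "wy": 0, "wz": 0, "x": -2, "y": 0, "z": 0, "jaw": 91}, {"wx": 0, "wy": 0, "wz": 0, "x": -4, "y": 0, "z": 0, "jaw": 91}, {"wx": 0, "wy": 0, "wz": 0, "x": -6, "y": 0, "z": 0, "jaw": 91}, {"wx": 0, "wy": 0, "wz": 0, "x": -8, "y": 0, "z": 0, "jaw": 91}, {"wx": 0, "wy": 0, "wz": 0, "x": -10, "y": 0, "z": 0, "jaw": 91}, {"wx": 0, "wy": 0, "wz": 0, "x": -12, "y": 0, "z": 0, "jaw": 91}, {"wx": 0, "wy": 0, "wz": 0, "x": -14, "y": 0, "z": 0, "jaw": 91}, {"wx": 0, "wy": 0, "wz": 0, "x": -16, "y": 0, "z": 0, "jaw": 91}]'

```text
t: 8.35
tool_pos: [0.6535, -0.1194, 0.1076]
tool_rot: [-0.0, 0.996, -0.09, -0.0]
wrist_force: [-0.7, -0.2, -0.6]
width: 0.091
grasp_force: 0.0
```

```bash
python3 - <<'E'
from h import *
import cv2
im=get_image('wrist'); s=read_state(); print(s['tool_pos'],s['wrist_force'])
cv2.imwrite('pics/w5.png',cv2.resize(im[120:420,130:430,::-1],None,fx=2,fy=2))
E
```

```text
[ 0.65326442 -0.1192801   0.1075819 ] [ 0.66581134 -0.13995578 -1.14457817]
```

View pics/w5.png

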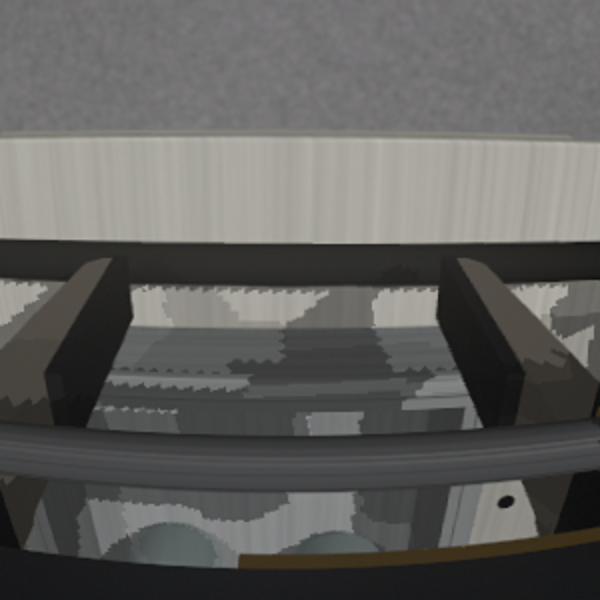

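```bash
python3 - <<'E'
from h import *
m=camera_model('wrist'); p=read_state()['tool_pos']; ex=np.array([.983,-.185,0]); ey=np.array([.185,.983,0])
for r,z in [(138,.1),(242,.111),(262,.115),(285,.111)]:
    q=wcast(m,280,120+r/2,z); print(r,np.round(q,4),(q-p)@ex*1000)
for dx in(-10,0,10):
  q=wproj(m,p+dx/1000*ex+.046*ey); print(dx,(q-[130,120])*2)
E
```

```text
138 [ 0.6879 -0.1304  0.1   ] 36.090417090920326
242 [ 0.6565 -0.1246  0.111 ] 4.209901857670741
262 [ 0.6513 -0.1236  0.115 ] -1.1055067346552825
285 [ 0.6413 -0.122   0.111 ] -11.211908433342058
-10 [150.17528423 275.48842718]
0 [148.12176869 248.3918175 ]
10 [146.16615075 220.34396464]
```

```bash
python3 - <<'E'
from h import *
m=camera_model('wrist'); s=read_state(); p=s['tool_pos']; ex=np.array([.983,-.185,0]); ey=np.array([.185,.983,0])
print(s['width'])
for h in (0,5,10,15,20,25,30):
  print(h,[np.round((wproj(m,p+dx/1000*ex+.0455*ey+[0,0,h/1000])-[130,120])*2).tolist() for dx in(-10,10)])
E
```

```text
0.09097674802380257
0 [[152.0, 276.0], [148.0, 220.0]]
5 [[149.0, 282.0], [145.0, 226.0]]
10 [[146.0, 288.0], [141.0, 231.0]]
15 [[143.0, 295.0], [138.0, 237.0]]
20 [[140.0, 302.0], [135.0, 243.0]]
25 [[137.0, 309.0], [131.0, 249.0]]
30 [[133.0, 317.0], [128.0, 256.0]]
```

The visible fingertip corners fit tips about 30 mm above the TCP. The open fingers retract, so they passed over the bar without touching it. I'll go back behind the bar and feel downwards.

play_rows --series '[{"wx": 0, "wy": 0, "wz": 0, "x": 5, "y": 0, "z": 0, "jaw": 91}, {"wx": 0, "wy": 0, "wz": 0, "x": 12, "y": 0, "z": 0, "jaw": 91}, {"wx": 0, "wy": 0, "wz": 0, "x": 18, "y": 0, "z": 0, "jaw": 91}, {"wx": 0, "wy": 0, "wz": 0, "x": 20, "y": 0, "z": 0, "jaw": 91}, {"wx": 0, "wy": 0, "wz": 0, "x": 20, "y": 0, "z": 2, "jaw": 91}, {"wx": 0, "wy": 0, "wz": 0, "x": 20, "y": 0, "z": 4, "jaw": 91}, {"wx": 0, "wy": 0, "wz": 0, "x": 20, "y": 0, "z": 6, "jaw": 91}, {"wx": 0, "wy": 0, "wz": 0, "x": 20, "y": 0, "z": 7, "jaw": 91}]'

```text
t: 9.07
tool_pos: [0.673, -0.1229, 0.0999]
tool_rot: [-0.0, 0.996, -0.09, -0.001]
wrist_force: [-0.6, 0.4, 0.1]
width: 0.0912
grasp_force: 0.0
```

play_rows --series '[{"wx": 0, "wy": 0, "wz": 0, "x": 0, "y": 0, "z": 1, "jaw": 91}, {"wx": 0, "wy": 0, "wz": 0, "x": 0, "y": 0, "z": 2, "jaw": 91}, {"wx": 0, "wy": 0, "wz": 0, "x": 0, "y": 0, "z": 3, "jaw": 91}, {"wx": 0, "wy": 0, "wz": 0, "x": 0, "y": 0, "z": 3, "jaw": 91}, {"wx": 0, "wy": 0, "wz": 0, "x": 0, "y": 0, "z": 3, "jaw": 91}, {"wx": 0, "wy": 0, "wz": 0, "x": 0, "y": 0, "z": 3, "jaw": 91}, {"wx": 0, "wy": 0, "wz": 0, "x": 0, "y": 0, "z": 3, "jaw": 91}, {"wx": 0, "wy": 0, "wz": 0, "x": 0, "y": 0, "z": 3, "jaw": 91}]'

```text
t: 9.73
tool_pos: [0.6735, -0.123, 0.0977]
tool_rot: [0.0, 0.996, -0.09, 0.0]
wrist_force: [-0.3, 0.2, 1.4]
width: 0.091
grasp_force: 0.0
```

play_rows --series '[{"wx": 0, "wy": 0, "wz": 0, "x": 0, "y": 0, "z": 1, "jaw": 91}, {"wx": 0, "wy": 0, "wz": 0, "x": 0, "y": 0, "z": 2, "jaw": 91}, {"wx": 0, "wy": 0, "wz": 0, "x": 0, "y": 0, "z": 3, "jaw": 91}, {"wx": 0, "wy": 0, "wz": 0, "x": 0, "y": 0, "z": 4, "jaw": 91}, {"wx": 0, "wy": 0, "wz": 0, "x": 0, "y": 0, "z": 4, "jaw": 91}, {"wx": 0, "wy": 0, "wz": 0, "x": 0, "y": 0, "z": 4, "jaw": 91}, {"wx": 0, "wy": 0, "wz": 0, "x": 0, "y": 0, "z": 4, "jaw": 91}, {"wx": 0, "wy": 0, "wz": 0, "x": 0, "y": 0, "z": 4, "jaw": 91}]'

```text
t: 10.4
tool_pos: [0.6735, -0.123, 0.0937]
tool_rot: [0.0, 0.996, -0.09, 0.0]
wrist_force: [-0.5, 0.8, 0.5]
width: 0.0911
grasp_force: 0.0
```

```bash
python3 - <<'E'
from h import *
import cv2
im=get_image('wrist'); im2=get_image('side'); s=read_state(); print(s['tool_pos'],s['wrist_force'])
a=cv2.resize(im[120:420,130:430,::-1],(400,400)); b=cv2.resize(im2[150:270,225:365,::-1],(400,343)); 
cv2.imwrite('pics/w6.png',np.hstack([a,np.vstack([b,np.zeros((57,400,3),np.uint8)])]))
E
```

```text
[ 0.67345602 -0.12297182  0.09366926] [0.07080496 0.39084703 0.08609787]
```

View pics/w6.png

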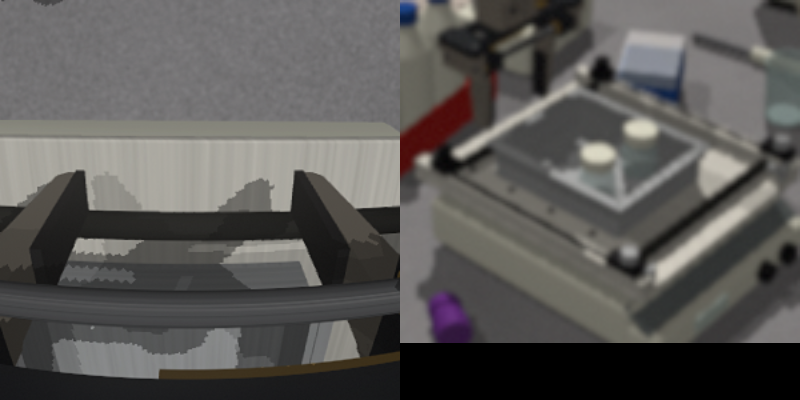

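The left view shows the fingers behind the bar with their shadows on the deck close by. The right view shows the tray with its two jars standing. I'll keep feeling down.

play_rows --series '[{"wx": 0, "wy": 0, "wz": 0, "x": 0, "y": 0, "z": 1, "jaw": 91}, {"wx": 0, "wy": 0, "wz": 0, "x": 0, "y": 0, "z": 2, "jaw": 91}, {"wx": 0, "wy": 0, "wz": 0, "x": 0, "y": 0, "z": 3, "jaw": 91}, {"wx": 0, "wy": 0, "wz": 0, "x": 0, "y": 0, "z": 4, "jaw": 91}, {"wx": 0, "wy": 0, "wz": 0, "x": 0, "y": 0, "z": 4, "jaw": 91}, {"wx": 0, "wy": 0, "wz": 0, "x": 0, "y": 0, "z": 4, "jaw": 91}, {"wx": 0, "wy": 0, "wz": 0, "x": 0, "y": 0, "z": 4, "jaw": 91}, {"wx": 0, "wy": 0, "wz": 0, "x": 0, "y": 0, "z": 4, "jaw": 91}]'

```text
t: 11.17
tool_pos: [0.6735, -0.123, 0.0897]
tool_rot: [0.0, 0.996, -0.09, 0.0]
wrist_force: [-0.0, -0.4, 0.2]
width: 0.0912
grasp_force: 0.0
```

play_rows --series '[{"wx": 0, "wy": 0, "wz": 0, "x": 0, "y": 0, "z": 0.5, "jaw": 91}, {"wx": 0, "wy": 0, "wz": 0, "x": 0, "y": 0, "z": 1, "jaw": 91}, {"wx": 0, "wy": 0, "wz": 0, "x": 0, "y": 0, "z": 1.5, "jaw": 91}, {"wx": 0, "wy": 0, "wz": 0, "x": 0, "y": 0, "z": 2, "jaw": 91}, {"wx": 0, "wy": 0, "wz": 0, "x": 0, "y": 0, "z": 2, "jaw": 91}, {"wx": 0, "wy": 0, "wz": 0, "x": 0, "y": 0, "z": 2, "jaw": 91}, {"wx": 0, "wy": 0, "wz": 0, "x": 0, "y": 0, "z": 2, "jaw": 91}, {"wx": 0, "wy": 0, "wz": 0, "x": 0, "y": 0, "z": 2, "jaw": 91}]'

```text
t: 11.83
tool_pos: [0.6734, -0.123, 0.0876]
tool_rot: [0.0, 0.996, -0.09, 0.0]
wrist_force: [0.2, 0.1, -0.1]
width: 0.0909
grasp_force: 0.0
```

play_rows --series '[{"wx": 0, "wy": 0, "wz": 0, "x": 0, "y": 0, "z": 1, "jaw": 91}, {"wx": 0, "wy": 0, "wz": 0, "x": 0, "y": 0, "z": 2, "jaw": 91}, {"wx": 0, "wy": 0, "wz": 0, "x": 0, "y": 0, "z": 3, "jaw": 91}, {"wx": 0, "wy": 0, "wz": 0, "x": 0, "y": 0, "z": 4, "jaw": 91}, {"wx": 0, "wy": 0, "wz": 0, "x": 0, "y": 0, "z": 4, "jaw": 91}, {"wx": 0, "wy": 0, "wz": 0, "x": 0, "y": 0, "z": 4, "jaw": 91}, {"wx": 0, "wy": 0, "wz": 0, "x": 0, "y": 0, "z": 4, "jaw": 91}, {"wx": 0, "wy": 0, "wz": 0, "x": 0, "y": 0, "z": 4, "jaw": 91}]'

```text
t: 12.5
tool_pos: [0.6735, -0.123, 0.0837]
tool_rot: [0.0, 0.996, -0.09, 0.0]
wrist_force: [-0.0, 0.5, -1.1]
width: 0.091
grasp_force: 0.0
```

play_rows --series '[{"wx": 0, "wy": 0, "wz": 0, "x": 0, "y": 0, "z": 0.5, "jaw": 91}, {"wx": 0, "wy": 0, "wz": 0, "x": 0, "y": 0, "z": 1, "jaw": 91}, {"wx": 0, "wy": 0, "wz": 0, "x": 0, "y": 0, "z": 1.5, "jaw": 91}, {"wx": 0, "wy": 0, "wz": 0, "x": 0, "y": 0, "z": 2, "jaw": 91}, {"wx": 0, "wy": 0, "wz": 0, "x": 0, "y": 0, "z": 2, "jaw": 91}, {"wx": 0, "wy": 0, "wz": 0, "x": 0, "y": 0, "z": 2, "jaw": 91}, {"wx": 0, "wy": 0, "wz": 0, "x": 0, "y": 0, "z": 2, "jaw": 91}, {"wx": 0, "wy": 0, "wz": 0, "x": 0, "y": 0, "z": 2, "jaw": 91}]'

```text
t: 13.17
tool_pos: [0.6734, -0.123, 0.0816]
tool_rot: [0.0, 0.996, -0.09, 0.0]
wrist_force: [-0.1, -0.9, 0.5]
width: 0.0907
grasp_force: 0.0
```

play_rows --series '[{"wx": 0, "wy": 0, "wz": 0, "x": 0, "y": 0, "z": 1, "jaw": 91}, {"wx": 0, "wy": 0, "wz": 0, "x": 0, "y": 0, "z": 2, "jaw": 91}, {"wx": 0, "wy": 0, "wz": 0, "x": 0, "y": 0, "z": 3, "jaw": 91}, {"wx": 0, "wy": 0, "wz": 0, "x": 0, "y": 0, "z": 4, "jaw": 91}, {"wx": 0, "wy": 0, "wz": 0, "x": 0, "y": 0, "z": 4, "jaw": 91}, {"wx": 0, "wy": 0, "wz": 0, "x": 0, "y": 0, "z": 4, "jaw": 91}, {"wx": 0, "wy": 0, "wz": 0, "x": 0, "y": 0, "z": 4, "jaw": 91}, {"wx": 0, "wy": 0, "wz": 0, "x": 0, "y": 0, "z": 4, "jaw": 91}]'

```text
t: 13.83
tool_pos: [0.6735, -0.123, 0.0777]
tool_rot: [0.0, 0.996, -0.09, 0.0]
wrist_force: [0.5, 0.4, -0.0]
width: 0.0913
grasp_force: 0.0
```

```bash
python3 - <<'E'
from h import *
import cv2
im=get_image('wrist'); m=camera_model('wrist'); s=read_state(); print(s['tool_pos'],s['wrist_force'])
cv2.imwrite('pics/w7.png',cv2.resize(im[130:380,130:430,::-1],None,fx=2.4,fy=2.4))
E
```

```text
[ 0.67347918 -0.12301232  0.07768595] [ 0.43841504  0.67749135 -0.20397595]
```

View pics/w7.png

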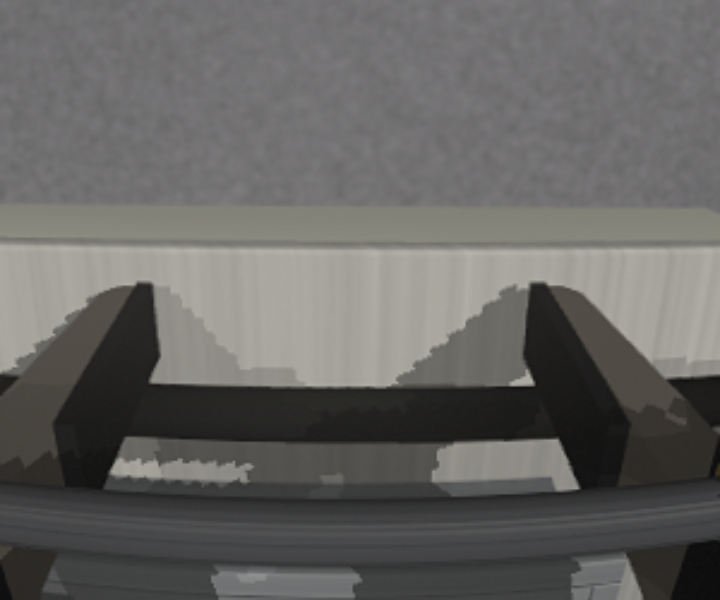

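The finger shadows meet the tips at (155,285), so the tips are just above the deck behind the bar. I'll pull now.

play_rows --series '[{"wx": 0, "wy": 0, "wz": 0, "x": -2, "y": 0, "z": 0, "jaw": 91}, {"wx": 0, "wy": 0, "wz": 0, "x": -4, "y": 0, "z": 0, "jaw": 91}, {"wx": 0, "wy": 0, "wz": 0, "x": -6, "y": 0, "z": 0, "jaw": 91}, {"wx": 0, "wy": 0, "wz": 0, "x": -8, "y": 0, "z": 0, "jaw": 91}, {"wx": 0, "wy": 0, "wz": 0, "x": -10, "y": 0, "z": 0, "jaw": 91}, {"wx": 0, "wy": 0, "wz": 0, "x": -12, "y": 0, "z": 0, "jaw": 91}, {"wx": 0, "wy": 0, "wz": 0, "x": -14, "y": 0, "z": 0, "jaw": 91}, {"wx": 0, "wy": 0, "wz": 0, "x": -16, "y": 0, "z": 0, "jaw": 91}]'

```text
t: 14.55
tool_pos: [0.6612, -0.1208, 0.0781]
tool_rot: [0.0, 0.996, -0.091, 0.005]
wrist_force: [12.4, -0.9, -8.0]
width: 0.091
grasp_force: 6.1
```

play_rows --series '[{"wx": 0, "wy": 0, "wz": 0, "x": -1, "y": 0, "z": 0, "jaw": 91}, {"wx": 0, "wy": 0, "wz": 0, "x": -2, "y": 0, "z": 0, "jaw": 91}, {"wx": 0, "wy": 0, "wz": 0, "x": -3, "y": 0, "z": 0, "jaw": 91}, {"wx": 0, "wy": 0, "wz": 0, "x": -4, "y": 0, "z": 0, "jaw": 91}, {"wx": 0, "wy": 0, "wz": 0, "x": -5, "y": 0, "z": 0, "jaw": 91}, {"wx": 0, "wy": 0, "wz": 0, "x": -6, "y": 0, "z": 0, "jaw": 91}, {"wx": 0, "wy": 0, "wz": 0, "x": -7, "y": 0, "z": 0, "jaw": 91}, {"wx": 0, "wy": 0, "wz": 0, "x": -8, "y": 0, "z": 0, "jaw": 91}]'

```text
t: 15.22
tool_pos: [0.6533, -0.1193, 0.078]
tool_rot: [0.0, 0.996, -0.091, 0.005]
wrist_force: [12.2, -0.9, -7.8]
width: 0.091
grasp_force: 6.0
```

```bash
python3 - <<'E'
from h import *
import cv2
im=get_image('wrist'); m=camera_model('wrist'); s=read_state(); p=s['tool_pos'];print(p,s['wrist_force'])
ex=np.array([.983,-.185,0])
col=im[120:400,275:286].mean((1,2)).round().astype(int)
for r in range(130,150+120): print(r,im[r,275:286].mean().round().astype(int),end='; ')
E
```

```text
[ 0.6531068  -0.11924907  0.07801768] [11.49398819 -0.66113401 -6.58711313]
130 110; 131 110; 132 109; 133 109; 134 108; 135 108; 136 109; 137 110; 138 111; 139 112; 140 112; 141 112; 142 110; 143 110; 144 110; 145 110; 146 110; 147 111; 148 111; 149 111; 150 112; 151 112; 152 113; 153 112; 154 112; 155 111; 156 112; 157 111; 158 111; 159 110; 160 109; 161 108; 162 108; 163 109; 164 111; 165 112; 166 113; 167 113; 168 112; 169 112; 170 113; 171 113; 172 113; 173 112; 174 112; 175 112; 176 113; 177 112; 178 111; 179 110; 180 111; 181 112; 182 113; 183 113; 184 111; 185 111; 186 112; 187 113; 188 114; 189 114; 190 113; 191 112; 192 116; 193 123; 194 123; 195 124; 196 120; 197 114; 198 128; 199 152; 200 166; 201 160; 202 158; 203 157; 204 157; 205 157; 206 157; 207 157; 208 157; 209 157; 210 157; 211 157; 212 157; 213 157; 214 157; 215 157; 216 157; 217 157; 218 157; 219 158; 220 157; 221 157; 222 157; 223 157; 224 157; 225 158; 226 157; 227 157; 228 157; 229 157; 230 157; 231 157; 232 157; 233 158; 234 157; 235 157; 236 157; 237 157; 238 157; 239 158; 240 158; 241 158; 242 158; 243 158; 244 157; 245 158; 246 158; 247 157; 248 157; 249 158; 250 158; 251 157; 252 158; 253 157; 254 157; 255 157; 256 157; 257 157; 258 158; 259 157; 260 157; 261 157; 262 157; 263 157; 264 158; 265 153; 266 131; 267 116; 268 109; 269 107;
```

```bash
cat > chk.py <<'E'
from h import *
im=get_image('wrist'); m=camera_model('wrist'); s=read_state(); p=s['tool_pos'];print(p,s['wrist_force'])
ex=np.array([.983,-.185,0])
c=im[:,275:286].mean((1,2)); c=c.astype(int); print('rows 255-330',c[255:330:2])
d=next(r for r in range(180,300) if c[r]>140); b=next(r for r in range(d+5,400) if c[r]<130)
e=wcast(m,280,d,.1); q=wcast(m,280,b,.111)
print('deck edge to bar rear',(e-q)@ex*1000,'bar rear from TCP',(q-p)@ex*1000)
E
python3 chk.py
```

```text
[ 0.65310589 -0.11925356  0.0780359 ] [11.93859878 -1.97868316 -7.98076271]
rows 255-330 [157 157 157 157 157 148 116 104  99 106 121 154 159  77  37  38  39  39
  39  39  38  36  35  32  25  68  58  57  63  64  63  64  57  56  55  57
  57  54]
deck edge to bar rear 36.240601055150876 bar rear from TCP 0.4512634881593114
```

```bash
sed -i 's/c\[r\]<130/c[r]<70/' chk.py; python3 chk.py
```

```text
[ 0.65310224 -0.11926532  0.07801323] [11.51455158 -1.30276525 -6.90834168]
rows 255-330 [157 157 157 157 157 152 116 104  99 106 120 154 159  77  36  38  39  39
  39  39  38  37  35  32  25  67  58  57  63  64  63  64  57  56  55  57
  57  54]
deck edge to bar rear 46.5891427230226 bar rear from TCP -9.89284952206271
```

play_rows --series '[{"wx": 0, "wy": 0, "wz": 0, "x": -2, "y": 0, "z": 0, "jaw": 91}, {"wx": 0, "wy": 0, "wz": 0, "x": -4, "y": 0, "z": 0, "jaw": 91}, {"wx": 0, "wy": 0, "wz": 0, "x": -6, "y": 0, "z": 0, "jaw": 91}, {"wx": 0, "wy": 0, "wz": 0, "x": -8, "y": 0, "z": 0, "jaw": 91}, {"wx": 0, "wy": 0, "wz": 0, "x": -9, "y": 0, "z": 0, "jaw": 91}, {"wx": 0, "wy": 0, "wz": 0, "x": -10, "y": 0, "z": 0, "jaw": 91}, {"wx": 0, "wy": 0, "wz": 0, "x": -11, "y": 0, "z": 0, "jaw": 91}, {"wx": 0, "wy": 0, "wz": 0, "x": -12, "y": 0, "z": 0, "jaw": 91}]'

```text
t: 16.03
tool_pos: [0.6424, -0.1172, 0.0781]
tool_rot: [0.0, 0.996, -0.091, 0.006]
wrist_force: [15.7, -0.8, -10.4]
width: 0.0909
grasp_force: 7.7
```

play_rows --series '[{"wx": 0, "wy": 0, "wz": 0, "x": -1, "y": 0, "z": 0, "jaw": 91}, {"wx": 0, "wy": 0, "wz": 0, "x": -2, "y": 0, "z": 0, "jaw": 91}, {"wx": 0, "wy": 0, "wz": 0, "x": -3, "y": 0, "z": 0, "jaw": 91}, {"wx": 0, "wy": 0, "wz": 0, "x": -4, "y": 0, "z": 0, "jaw": 91}, {"wx": 0, "wy": 0, "wz": 0, "x": -5, "y": 0, "z": 0, "jaw": 91}, {"wx": 0, "wy": 0, "wz": 0, "x": -6, "y": 0, "z": 0, "jaw": 91}, {"wx": 0, "wy": 0, "wz": 0, "x": -7, "y": 0, "z": 0, "jaw": 91}, {"wx": 0, "wy": 0, "wz": 0, "x": -8, "y": 0, "z": 0, "jaw": 91}]'

```text
t: 16.7
tool_pos: [0.6346, -0.1158, 0.0781]
tool_rot: [0.0, 0.996, -0.091, 0.006]
wrist_force: [16.0, -1.1, -10.8]
width: 0.0908
grasp_force: 7.7
```

play_rows --series '[{"wx": 0, "wy": 0, "wz": 0, "x": -1, "y": 0, "z": 0, "jaw": 91}, {"wx": 0, "wy": 0, "wz": 0, "x": -2, "y": 0, "z": 0, "jaw": 91}, {"wx": 0, "wy": 0, "wz": 0, "x": -3, "y": 0, "z": 0, "jaw": 91}, {"wx": 0, "wy": 0, "wz": 0, "x": -4, "y": 0, "z": 0, "jaw": 91}, {"wx": 0, "wy": 0, "wz": 0, "x": -5, "y": 0, "z": 0, "jaw": 91}, {"wx": 0, "wy": 0, "wz": 0, "x": -6, "y": 0, "z": 0, "jaw": 91}, {"wx": 0, "wy": 0, "wz": 0, "x": -7, "y": 0, "z": 0, "jaw": 91}, {"wx": 0, "wy": 0, "wz": 0, "x": -8, "y": 0, "z": 0, "jaw": 91}]'

```text
t: 17.37
tool_pos: [0.6268, -0.1143, 0.0781]
tool_rot: [0.0, 0.996, -0.091, 0.006]
wrist_force: [16.1, -0.5, -10.1]
width: 0.0912
grasp_force: 7.6
```

play_rows --series '[{"wx": 0, "wy": 0, "wz": 0, "x": -1, "y": 0, "z": 0, "jaw": 91}, {"wx": 0, "wy": 0, "wz": 0, "x": -2, "y": 0, "z": 0, "jaw": 91}, {"wx": 0, "wy": 0, "wz": 0, "x": -3, "y": 0, "z": 0, "jaw": 91}, {"wx": 0, "wy": 0, "wz": 0, "x": -4, "y": 0, "z": 0, "jaw": 91}, {"wx": 0, "wy": 0, "wz": 0, "x": -5, "y": 0, "z": 0, "jaw": 91}, {"wx": 0, "wy": 0, "wz": 0, "x": -6, "y": 0, "z": 0, "jaw": 91}, {"wx": 0, "wy": 0, "wz": 0, "x": -7, "y": 0, "z": 0, "jaw": 91}, {"wx": 0, "wy": 0, "wz": 0, "x": -8, "y": 0, "z": 0, "jaw": 91}]'

```text
t: 18.03
tool_pos: [0.6189, -0.1129, 0.0781]
tool_rot: [0.0, 0.996, -0.091, 0.006]
wrist_force: [15.7, -0.3, -10.3]
width: 0.0913
grasp_force: 7.6
```

play_rows --series '[{"wx": 0, "wy": 0, "wz": 0, "x": -0.5, "y": 0, "z": 0, "jaw": 91}, {"wx": 0, "wy": 0, "wz": 0, "x": -1, "y": 0, "z": 0, "jaw": 91}, {"wx": 0, "wy": 0, "wz": 0, "x": -1.5, "y": 0, "z": 0, "jaw": 91}, {"wx": 0, "wy": 0, "wz": 0, "x": -2, "y": 0, "z": 0, "jaw": 91}, {"wx": 0, "wy": 0, "wz": 0, "x": -2.5, "y": 0, "z": 0, "jaw": 91}, {"wx": 0, "wy": 0, "wz": 0, "x": -3, "y": 0, "z": 0, "jaw": 91}, {"wx": 0, "wy": 0, "wz": 0, "x": -3.5, "y": 0, "z": 0, "jaw": 91}, {"wx": 0, "wy": 0, "wz": 0, "x": -4, "y": 0, "z": 0, "jaw": 91}]'

```text
t: 18.7
tool_pos: [0.615, -0.1121, 0.0781]
tool_rot: [0.0, 0.996, -0.091, 0.006]
wrist_force: [15.5, -1.1, -10.3]
width: 0.0909
grasp_force: 7.6
```

```bash
python3 chk.py
```

```text
[ 0.61485854 -0.11207467  0.07810202] [ 15.39527658  -0.5500026  -10.05616077]
rows 255-330 [140 140 140 140 140 140 140 139 139 139 139 139 142  49  32  34  34  34
  34  34  33  32  30  28  22  51  51  50  50  51  49  48  50  50  55  68
  72  70]
deck edge to bar rear 56.81691552708629 bar rear from TCP -9.360748443814707
```

play_rows --series '[{"wx": 0, "wy": 0, "wz": 0, "x": -0.5, "y": 0, "z": 0, "jaw": 91}, {"wx": 0, "wy": 0, "wz": 0, "x": -1, "y": 0, "z": 0, "jaw": 91}, {"wx": 0, "wy": 0, "wz": 0, "x": -1.5, "y": 0, "z": 0, "jaw": 91}, {"wx": 0, "wy": 0, "wz": 0, "x": -2, "y": 0, "z": 0, "jaw": 91}, {"wx": 0, "wy": 0, "wz": 0, "x": -2.5, "y": 0, "z": 0, "jaw": 91}, {"wx": 0, "wy": 0, "wz": 0, "x": -3, "y": 0, "z": 0, "jaw": 91}, {"wx": 0, "wy": 0, "wz": 0, "x": -3.5, "y": 0, "z": 0, "jaw": 91}, {"wx": 0, "wy": 0, "wz": 0, "x": -4, "y": 0, "z": 0, "jaw": 91}]'

```text
t: 19.42
tool_pos: [0.611, -0.1114, 0.0781]
tool_rot: [0.0, 0.996, -0.091, 0.006]
wrist_force: [15.8, -0.6, -11.0]
width: 0.0911
grasp_force: 7.6
```

play_rows --series '[{"wx": 0, "wy": 0, "wz": 0, "x": -0.5, "y": 0, "z": 0, "jaw": 91}, {"wx": 0, "wy": 0, "wz": 0, "x": -1, "y": 0, "z": 0, "jaw": 91}, {"wx": 0, "wy": 0, "wz": 0, "x": -1.5, "y": 0, "z": 0, "jaw": 91}, {"wx": 0, "wy": 0, "wz": 0, "x": -2, "y": 0, "z": 0, "jaw": 91}, {"wx": 0, "wy": 0, "wz": 0, "x": -2.5, "y": 0, "z": 0, "jaw": 91}, {"wx": 0, "wy": 0, "wz": 0, "x": -3, "y": 0, "z": 0, "jaw": 91}, {"wx": 0, "wy": 0, "wz": 0, "x": -3.5, "y": 0, "z": 0, "jaw": 91}, {"wx": 0, "wy": 0, "wz": 0, "x": -4, "y": 0, "z": 0, "jaw": 91}]'

```text
t: 20.08
tool_pos: [0.6071, -0.1106, 0.0781]
tool_rot: [0.0, 0.996, -0.091, 0.006]
wrist_force: [15.5, -0.3, -9.8]
width: 0.0913
grasp_force: 7.6
```

play_rows --series '[{"wx": 0, "wy": 0, "wz": 0, "x": -0.5, "y": 0, "z": 0, "jaw": 91}, {"wx": 0, "wy": 0, "wz": 0, "x": -1, "y": 0, "z": 0, "jaw": 91}, {"wx": 0, "wy": 0, "wz": 0, "x": -1.5, "y": 0, "z": 0, "jaw": 91}, {"wx": 0, "wy": 0, "wz": 0, "x": -2, "y": 0, "z": 0, "jaw": 91}, {"wx": 0, "wy": 0, "wz": 0, "x": -2.5, "y": 0, "z": 0, "jaw": 91}, {"wx": 0, "wy": 0, "wz": 0, "x": -3, "y": 0, "z": 0, "jaw": 91}, {"wx": 0, "wy": 0, "wz": 0, "x": -3.5, "y": 0, "z": 0, "jaw": 91}, {"wx": 0, "wy": 0, "wz": 0, "x": -4, "y": 0, "z": 0, "jaw": 91}]'

```text
t: 20.75
tool_pos: [0.604, -0.1101, 0.0782]
tool_rot: [0.0, 0.996, -0.091, 0.007]
wrist_force: [18.5, -1.2, -12.1]
width: 0.0911
grasp_force: 9.1
```

play_rows --series '[{"wx": 0, "wy": 0, "wz": 0, "x": -0.3, "y": 0, "z": 0, "jaw": 91}, {"wx": 0, "wy": 0, "wz": 0, "x": -0.6, "y": 0, "z": 0, "jaw": 91}, {"wx": 0, "wy": 0, "wz": 0, "x": -0.9, "y": 0, "z": 0, "jaw": 91}, {"wx": 0, "wy": 0, "wz": 0, "x": -1.2, "y": 0, "z": 0, "jaw": 91}, {"wx": 0, "wy": 0, "wz": 0, "x": -1.3, "y": 0, "z": 0, "jaw": 91}, {"wx": 0, "wy": 0, "wz": 0, "x": -1.3, "y": 0, "z": 0, "jaw": 91}, {"wx": 0, "wy": 0, "wz": 0, "x": -1.3, "y": 0, "z": 0, "jaw": 91}, {"wx": 0, "wy": 0, "wz": 0, "x": -1.3, "y": 0, "z": 0, "jaw": 91}]'

```text
t: 21.42
tool_pos: [0.6031, -0.1099, 0.0782]
tool_rot: [0.0, 0.996, -0.091, 0.007]
wrist_force: [19.1, -1.2, -13.5]
width: 0.0911
grasp_force: 9.6
```

play_rows --series '[{"wx": 0, "wy": 0, "wz": 0, "x": -0.2, "y": 0, "z": 0, "jaw": 91}, {"wx": 0, "wy": 0, "wz": 0, "x": -0.4, "y": 0, "z": 0, "jaw": 91}, {"wx": 0, "wy": 0, "wz": 0, "x": -0.6, "y": 0, "z": 0, "jaw": 91}, {"wx": 0, "wy": 0, "wz": 0, "x": -0.8, "y": 0, "z": 0, "jaw": 91}, {"wx": 0, "wy": 0, "wz": 0, "x": -0.9, "y": 0, "z": 0, "jaw": 91}, {"wx": 0, "wy": 0, "wz": 0, "x": -0.9, "y": 0, "z": 0, "jaw": 91}, {"wx": 0, "wy": 0, "wz": 0, "x": -0.9, "y": 0, "z": 0, "jaw": 91}, {"wx": 0, "wy": 0, "wz": 0, "x": -0.9, "y": 0, "z": 0, "jaw": 91}]'

```text
t: 22.08
tool_pos: [0.6025, -0.1098, 0.0782]
tool_rot: [0.0, 0.996, -0.091, 0.007]
wrist_force: [20.4, -0.6, -14.3]
width: 0.0912
grasp_force: 10.0
```

play_rows --series '[{"wx": 0, "wy": 0, "wz": 0, "x": 2, "y": 0, "z": 0, "jaw": 91}, {"wx": 0, "wy": 0, "wz": 0, "x": 5, "y": 0, "z": 0, "jaw": 91}, {"wx": 0, "wy": 0, "wz": 0, "x": 10, "y": 0, "z": 0, "jaw": 91}, {"wx": 0, "wy": 0, "wz": 0, "x": 16, "y": 0, "z": 0, "jaw": 91}, {"wx": 0, "wy": 0, "wz": 0, "x": 20, "y": 0, "z": -5, "jaw": 91}, {"wx": 0, "wy": 0, "wz": 0, "x": 22, "y": 0, "z": -25, "jaw": 91}, {"wx": 0, "wy": 0, "wz": 0, "x": 22, "y": 0, "z": -55, "jaw": 91}, {"wx": 0, "wy": 0, "wz": 0, "x": 22, "y": 0, "z": -90, "jaw": 91}]'

```text
t: 22.75
tool_pos: [0.6167, -0.1125, 0.1668]
tool_rot: [-0.001, 0.996, -0.09, -0.002]
wrist_force: [1.5, 0.5, 0.4]
width: 0.0909
grasp_force: 0.0
```

play_rows --series '[{"wx": 0, "wy": 0, "wz": 0, "x": 5, "y": 0, "z": -35, "jaw": 91}, {"wx": 0, "wy": 0, "wz": 0, "x": 15, "y": 0, "z": -65, "jaw": 91}, {"wx": 0, "wy": 0, "wz": 0, "x": 30, "y": 0, "z": -85, "jaw": 91}, {"wx": 0, "wy": 0, "wz": 0, "x": 40, "y": 0, "z": -90, "jaw": 91}, {"wx": 0, "wy": 0, "wz": 0, "x": 40, "y": 0, "z": -90, "jaw": 91}, {"wx": 0, "wy": 0, "wz": 0, "x": 40, "y": 0, "z": -90, "jaw": 91}, {"wx": 0, "wy": 0, "wz": 0, "x": 40, "y": 0, "z": -90, "jaw": 91}, {"wx": 0, "wy": 0, "wz": 0, "x": 40, "y": 0, "z": -90, "jaw": 91}]'

```text
t: 23.42
tool_pos: [0.6563, -0.1197, 0.2561]
tool_rot: [-0.0, 0.996, -0.09, -0.001]
wrist_force: [-0.6, -0.2, 0.3]
width: 0.091
grasp_force: 0.0
```

```bash
python3 - <<'E'
from h import *
import cv2
m=camera_model('wrist'); im=get_image('wrist'); sd=get_image('side'); cv2.imwrite('pics/w8.png',im[:,:,::-1]); print(read_state()['tool_pos'])
ex=np.array([.983,-.185,0]); ey=np.array([.185,.983,0]); dk=np.array([.526,-.0975,0])
# jar caps: bright cream discs
def caps(I):
    h=cv2.cvtColor(I,cv2.COLOR_RGB2HSV); k=((h[...,2]>170)&(h[...,1]>15)&(h[...,1]<80)).astype(np.uint8)
    n,l,st,c=cv2.connectedComponentsWithStats(k); return [(c[i].round(1).tolist(),st[i,2:].tolist()) for i in range(1,n) if 60<st[i,4]<3000]
for nm,I in (('w',im),('s',sd)):
    print(nm,caps(I))
# expected cap positions: profile along deck centreline
mid=dk+.0*ex
for xx in range(40,110,4):
    p=dk+xx/1000*ex+.015*ey; p[2]=.111 if xx>55 else .146
    u,v=wproj(m,p); print(xx,int(u),int(v),im[int(v),int(u)].tolist(),end=' | ')
E
```

```text
[ 0.65661205 -0.11979158  0.25657391]
w [([491.9, 30.6], [105, 45, 1211]), ([192.4, 180.7], [5, 27, 76]), ([312.0, 213.0], [12, 23, 119]), ([231.8, 368.6], [27, 7, 136]), ([289.7, 370.3], [30, 10, 210])]
s [([342.5, 38.6], [89, 9, 387]), ([412.5, 43.8], [80, 18, 563]), ([201.8, 169.9], [109, 103, 1604]), ([268.1, 131.7], [14, 21, 187]), ([287.9, 130.5], [12, 11, 74]), ([267.4, 152.6], [47, 19, 180]), ([266.0, 196.3], [56, 34, 600]), ([84.7, 279.1], [26, 24, 109]), ([420.7, 320.3], [22, 25, 208]), ([163.9, 377.0], [9, 9, 62]), ([16.2, 406.4], [49, 37, 982]), ([273.3, 400.4], [29, 38, 750])]
40 260 284 [137, 139, 139] | 44 260 280 [139, 141, 141] | 48 260 277 [94, 95, 95] | 52 260 274 [136, 136, 137] | 56 261 257 [44, 44, 43] | 60 261 254 [49, 48, 46] | 64 260 250 [46, 46, 44] | 68 260 247 [173, 170, 163] | 72 260 244 [163, 161, 154] | 76 260 241 [164, 161, 154] | 80 260 238 [164, 163, 155] | 84 260 234 [165, 163, 155] | 88 260 231 [166, 164, 157] | 92 260 228 [167, 165, 157] | 96 260 224 [166, 165, 156] | 100 260 221 [167, 166, 157] | 104 260 217 [167, 166, 159] | 108 260 214 [167, 166, 159] |
```

```bash
python3 - <<'E'
from h import *
import cv2
m=camera_model('wrist'); im=cv2.imread('pics/w8.png'); ex=np.array([.983,-.185,0]); dk=np.array([.526,-.0975,0])
for u in (215,230,260,290,305):
    c=im[:,u].mean(1)
    b=next(r for r in range(225,300) if c[r]<80 and c[r+2]<80); l=next(r for r in range(b+2,300) if c[r]>85)
    B=(wcast(m,u,b-.5,.113)-dk)@ex*1000-6.5
    print(u,b,l,'axis',round(B,1),'lip edge if z=.142/.148/.16',[round((wcast(m,u,l-.5,z)-dk)@ex*1000-B,1) for z in(.142,.148,.16)], c[b:l+14].astype(int).tolist())
E
```

```text
215 248 260 axis 62.3 lip edge if z=.142/.148/.16 [np.float64(4.9), np.float64(7.7), np.float64(13.4)] [33, 41, 45, 45, 45, 45, 44, 43, 42, 39, 35, 64, 94, 102, 100, 101, 92, 115, 138, 139, 135, 134, 136, 143, 107, 130]
230 248 260 axis 62.6 lip edge if z=.142/.148/.16 [np.float64(4.9), np.float64(7.8), np.float64(13.4)] [31, 43, 45, 46, 45, 45, 46, 44, 44, 41, 38, 64, 104, 102, 101, 101, 98, 102, 128, 141, 137, 137, 127, 104, 79, 80]
260 248 261 axis 62.9 lip edge if z=.142/.148/.16 [np.float64(3.8), np.float64(6.6), np.float64(12.3)] [52, 42, 45, 46, 47, 47, 46, 46, 44, 44, 41, 40, 84, 104, 100, 101, 101, 95, 112, 144, 137, 135, 133, 135, 127, 104, 136]
290 248 261 axis 63.1 lip edge if z=.142/.148/.16 [np.float64(3.8), np.float64(6.6), np.float64(12.3)] [57, 41, 44, 45, 46, 47, 47, 46, 44, 43, 40, 39, 63, 102, 90, 93, 91, 77, 110, 146, 135, 135, 128, 113, 109, 100, 119]
305 249 261 axis 61.8 lip edge if z=.142/.148/.16 [np.float64(5.0), np.float64(7.8), np.float64(13.5)] [38, 43, 45, 45, 46, 45, 46, 45, 43, 41, 43, 73, 104, 99, 101, 102, 96, 112, 142, 134, 132, 130, 131, 121, 120, 140]
```

The numbers show the tray flat, square and in contact with the bar, pressed with about 8 N while pulling, and the arm is clear. Handing in.

```bash
python3 -c "
from rig import hand_in; print(hand_in())"
```

```text
the job is handed in; nothing more can be done
None
```

The job is handed in, with no verdict returned: the last image shows the tray flat and square against the rear bar, which I estimate from the wrist forces presses it with about 8 N (front bar in about 3 mm of its 8 mm), the jars were last seen standing just before the bar pull (not rechecked since), and the arm is clear.

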